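# Seat the sample carrier in front of the sensor head

## Task

With a fingertip, gently push the sliding carrier board by its upright tab along the rails towards the sensor head until you feel it drop down into its locating notches, then leave it lying there fully home with the jar still standing upright in its ring. Do not lift the board, and do not touch the jar or move the bottles and the cup that stand around.

Things in the scene. Friction and masses are not known exactly. Their poses are not given: they have to be found in the camera images.
- channel: Fixed slide fixture: grey base plate 132 (x) by 360 (y) mm, origin at the centre of its underside on the table. Rails run along its y axis; the board travels to the -y end, to the grey sensor head. Side rails: inner faces at x = +-51.5 mm, outer +-60.5 mm, top z = 40 mm, y -143 to +179 mm; their lips reach in to x = +-45.5 mm (underside z = 36 mm) and keep the board from being lifted out.
- lens (a point): Centre of the sensor head's lens on the channel, at channel x = 0, y = -138, z = 66 mm, looking to +y at the jar. The grey head behind it is 76 mm wide (x), spans y = -178 to -148 mm and is 129 mm high.
- notch (a point): Nominal place of the board's origin when home: channel x = 0, y = -60, z = 18 mm. The notched white strips that carry the board (tops at z = 18 mm) are an adjustable set, clamped each time up to 18 mm nearer or farther along y, not shown by this point; the board has +-3 mm play in the notches, whose end walls stop it rigidly. Feel for the true place.
- board: Loose aluminium carrier board, 0.4 to 0.65 kg, 100 (x) by 130 (y) by 8 mm, origin at the centre of the plate's underside, axes as the channel's. Four 7 mm pins ride on the strips: origin then 25 mm above the channel's. Over the notches all four fall in together and it drops to 18 mm, flat on the strips. Starts at channel y +20 to +75 mm. Slides with plain friction, about 2 to 6 N; no spring.
- tab (a point): Middle of the top edge of the +y face of the board's upright push tab, the face to push on, towards -y. The tab stands at the board's +y end: 60 mm wide (x), 8 mm thick (board y 56 to 64 mm; the plate ends at 65 mm), top 37.5 mm above the board's origin and 29.5 mm above its top face: 62.5 mm above the table while riding, 55.5 mm when home.
- seat (a point): Centre of the jar's place on the board's top face (board frame x = 0, y = -25 mm, z = 8 mm), inside a black ring 4 mm high, 46 mm outside, 38 mm inside.
- jar: White round screw-top jar, 34 mm in diameter, 45 mm tall, standing loose in the ring on the board; origin at the centre of its underside, z axis up. It travels with the board and must not be touched.
- dropper: Bystander: small white dropper bottle, 25 mm wide and 66 mm tall, standing beyond the fixture; origin at the centre of its underside.
- reagent: Bystander: square dark bottle with a black cap, 35 x 31 x 60 mm, standing on the robot's side of the fixture; origin at the centre of its underside.
- beaker: Bystander: clear cup, 71 mm across and 81 mm tall, standing beyond the fixture; origin at the centre of its underside.
Things that resemble listed ones, but are neither listed nor needed, are in the scene too. What is shaped like the jar but orange is not meant.

How it is judged:
By the outcome, as a careful person would: the job done as asked, in the order asked, and still so for the second after the job is handed in, with the robot touching nothing.
It also fails if it takes over 38 s, if anything falls off the work surface, if the arm or the gripper's body presses on something with over 40 N, if the wrist force passes 120 N, or if a joint passes its speed limit or range.

## Robot

A 7-joint arm with a two-finger parallel gripper is mounted at the origin on a cart in front of the work surface, level with it; the furniture and walls round the work are solid. World frame = base frame: x ahead of the robot, y to its left, z up, the work surface at z = 0. Lengths are in m, angles in rad, forces in N, time in s.
With the tool pointing down it reaches from about 0.35 to 0.9 m from the base axis. Payload 7.2 kg.
Tool frame: the origin (TCP) lies on the centre line of the jaws, within the pads' length; the fingertips stand env.tcp_to_tips ahead of it and the grasp point (between the pads) lies 11 mm behind it (env.tcp_to_tips is the distance from the TCP to the fingertips, in m); z points along the fingers, y is the line along which they close (so a half turn about z gives the same grasp; the last joint's range is limited). The gripper opens to 88 mm and grips with 3 to 60 N. Pads are 20 mm wide; open, the fingers measure 115 mm over their backs; the gripper's body (75 mm by 178 mm) begins 61 mm behind the grasp point.
Start: joints at [1.11, 0.411, -0.013, 1.596, 0.006, 1.134, -0.082], TCP at [0.239, -0.577, 0.231] pointing down, gripper open.
Joint ranges: [-2.95, 2.95], [-0.29, 1.99], [-1.47, 1.44], [0.14, 2.54], [-1.03, 4.17], [0.13, 1.85], [-2.86, 2.86]. Speed limits (rad/s): [2.39, 2.39, 3.01, 3.01, 3.14, 3.14, 3.14].

## Interface

Orientations are given as [roll, pitch, yaw] about the fixed x, y, z axes, in that order (R = Rz(yaw) Ry(pitch) Rx(roll)).
In Python, from workcell import env, gripper_to, eyes, job gives the robot as it stands. The module is installed in compiled form; this text tells all that it offers. Calls block until the motion is done:
- env.move_ptp(position, orientation): joint-space move of the TCP to a pose.
- env.movel(position, orientation=None, feed=0.15): straight line of the TCP; orientation=None keeps the orientation; feed is the mean speed in m/s.
- env.goto_joints(angles): joint-space move.
- gripper_to(opening, squeeze=None): finger opening in m; squeeze is the grip in N (None keeps the last); returns when the fingers have stopped.
- env.wait(seconds).
- env.solve_ik(position, orientation): joint angles nearest the present ones, or None.
- env.sense(): the state.
- eyes.grab_frame(name): name is "scene" or "top" or "wrist"; returns a dict with "img" (420x560x3 uint8, red, green, blue), "range_z" (420x560 float32, m along the optical axis (not along the pixel's ray), 0 where there is no reading), "camera_matrix" (3x3 intrinsics, pixels), "camera_from_world" (4x4, takes a point from world to camera coordinates). Camera axes: x right, y up, looking along -z (the intrinsics and any distortion apply to the point x, -y, -z); pixel columns grow to the right and rows downward; lengths in m; the calibration is good to about 2 mm. The wrist camera is an equidistant fisheye: a pixel r from the principal point sees the ray r / f radians off the axis. A picture is of the moment at which its call begins.
A pose or a line that the arm cannot do raises env.IKError and nothing moves.
- job.finish_job(): hands the job in; it is judged then, once.
The state is a dict: "clock": time; "joints": joint angles; "joint_vel": joint speeds; "effort": joint torques, N m; "position": TCP position; "tool_rot": TCP orientation; "force": force on the tool from outside, world axes, zero at the start; "moment": the same for the moment, N m; "opening": finger opening in m; "grip_force": force on a finger pad.
Only numpy, scipy, OpenCV 4.12 (cv2) and the standard library are available. Lean on these libraries where they do the work, as an engineer would, in place of code of your own. Each camera call takes 0.05 s, during which the arm holds its last target. There are 200 camera calls.

## Working session

There is one attempt and no reset: what is moved stays moved. The work goes in short steps, each a Python script; the robot and the scene stay as the last script left them, time stands still between calls to the robot, and variables do not carry over. Pictures are saved under pics/ and viewed, at most 10 in all, crops included, and the job is handed in when it is done.

```bash
mkdir -p pics; ls
python3 - <<'E'
from workcell import env,eyes
import cv2,numpy as np,pickle
fr={n:eyes.grab_frame(n) for n in("scene","top")}
pickle.dump(fr,open('fr.pkl','wb'))
for n in fr: cv2.imwrite(f'pics/{n}.png',fr[n]['img'][...,::-1]);print(n,fr[n]['camera_matrix'],fr[n]['camera_from_world'])
s=env.sense();print(s,env.tcp_to_tips)
E
```

```text
pics
scene [[542.93542039   0.         275.0379975 ]
 [  0.         542.93542039 206.76308291]
 [  0.           0.           1.        ]] [[ 0.67058813 -0.74181659 -0.00443999 -0.39255298]
 [ 0.44391452  0.39648064  0.80358136 -0.30984946]
 [-0.59434961 -0.54084309  0.59517837 -0.62585534]
 [ 0.          0.          0.          1.        ]]
top [[381.92701669   0.         280.81103055]
 [  0.         381.92701669 216.83640248]
 [  0.           0.           1.        ]] [[-0.00484469 -0.99998362 -0.00304698  0.01323462]
 [ 0.99289175 -0.00517265  0.11890843 -0.59746721]
 [-0.11892224 -0.00244925  0.99290055 -0.83275459]
 [ 0.          0.          0.          1.        ]]
{'clock': 0.1, 'joints': array([ 1.10980495,  0.41180707, -0.01271037,  1.59692036,  0.0056412 ,
        1.13429425, -0.08218029]), 'joint_vel': array([-4.39644622e-04, -7.21353736e-04, -5.09496817e-04, -1.85180170e-03,
       -7.12949415e-04, -9.70827173e-04,  6.81379718e-06]), 'effort': array([ 2.73601363e-03, -5.89104438e+01,  6.43578172e-01, -2.91711098e+01,
       -5.38206892e-02,  1.45022458e-02,  7.48372577e-05]), 'position': array([ 0.23902253, -0.57703206,  0.22991755]), 'tool_rot': array([-3.14020578e+00,  1.35816437e-04,  3.92851114e-01]), 'force': array([-1.10687101, -0.62697884, -0.78330227]), 'moment': array([ 0.00681116, -0.02557988, -0.05545185]), 'grip_force': 0.0, 'opening': 0.08788699964681977} 0.008
```

View pics/scene.png

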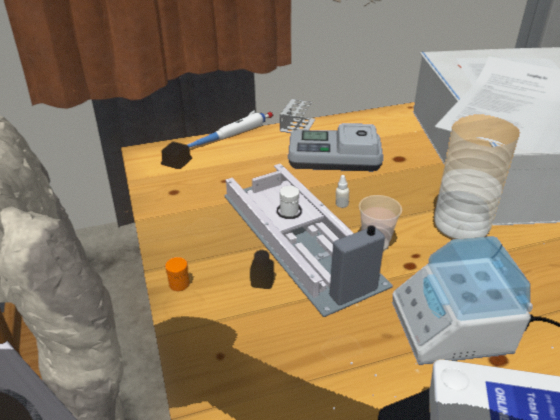

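View pics/top.png

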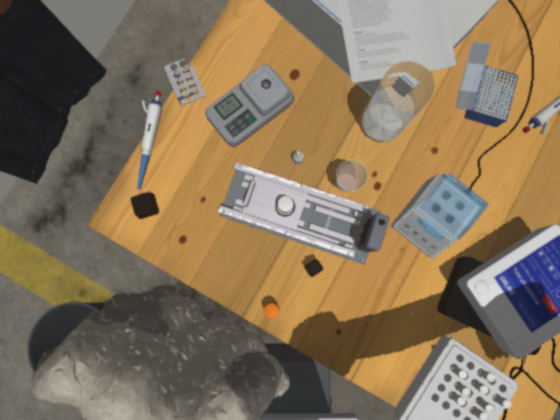

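The pictures show these things. Each is listed with its pixel:
- White jar in its ring on the board: scene (289,200), top (285,204).
- Orange look-alike, not wanted: scene (177,274), top (270,311).
- Upright tab at the end away from the head: scene (268,182), top (248,190).
- Sensor head: scene (357,265), top (376,232).
- Bystanders: dark bottle at top (314,267), dropper at (298,156), cup at (350,175).

Next I'll measure the channel, board and tab from depth.

```bash
cat > h.py <<'E'
import numpy as np,cv2,pickle
def cloud(f):
    K=f['camera_matrix'];T=f['camera_from_world'];d=f['range_z']
    v,u=np.mgrid[:d.shape[0],:d.shape[1]]
    p=np.stack([(u-K[0,2])/K[0,0]*d,-(v-K[1,2])/K[1,1]*d,-d],-1)
    w=(p-T[:3,3])@T[:3,:3]; w[d<=0]=np.nan
    return w
E
python3 - <<'E'
from h import *
fr=pickle.load(open('fr.pkl','rb'))
W={n:cloud(fr[n]) for n in fr}
w=W['top'];P=w.reshape(-1,3)
u0=[205,155,400,275]
q=w[155:275,205:400].reshape(-1,3)
q=q[np.isfinite(q).all(1)]
tb=w[260:262,220:230].reshape(-1,3); print('table',np.nanmedian(w[300:330,150:250,2]))
r=q[(q[:,2]>.034)&(q[:,2]<.045)]
rect=cv2.minAreaRect(r[:,:2].astype(np.float32));print(rect)
b=q[(q[:,2]>.006)&(q[:,2]<.05)]
# base/rail: largest connected by histogram
m=((w[...,2]>.033)&(w[...,2]<.046)).astype(np.uint8);m[:155]=0;m[275:]=0;m[:,:205]=0;m[:,400:]=0
n,l,st,c=cv2.connectedComponentsWithStats(m)
for i in np.argsort(-st[1:,4])[:6]+1:
    pts=w[l==i];print(st[i],cv2.minAreaRect(pts[:,:2].astype(np.float32)),np.median(pts[:,2]))
big=lambda im,x0,y0,x1,y1:cv2.resize(im[y0:y1,x0:x1,::-1],None,fx=3.5,fy=3.5,interpolation=cv2.INTER_CUBIC)
a=big(fr['top']['img'],205,150,400,275);s=big(fr['scene']['img'],215,155,400,315)
s=s[:int(300/1)] if 0 else s
cv2.imwrite('pics/crop.png',cv2.resize(np.vstack([a,np.pad(s,((0,0),(0,a.shape[1]-s.shape[1]),(0,0)))]),None,fx=.6,fy=.6,interpolation=cv2.INTER_AREA))
for name,(x,y) in {'jar':(285,203),'tab':(249,189),'head':(376,225)}.items():print(name,w[y,x])
E
```

```text
table -0.2295315238388501
((0.6058200597763062, -0.044588327407836914), (0.39828354120254517, 0.222617968916893), 57.2268180847168)
[ 218  197  137   60 1253] ((0.5962132811546326, -0.010222867131233215), (0.3213076591491699, 0.07864078879356384), 71.07441711425781) 0.03878710151355457
[ 234  162  135   51 1071] ((0.6510663628578186, -0.029093340039253235), (0.3214483857154846, 0.04820094257593155), 71.02197265625) 0.03908610811046641
[305 259  18  16 105] ((0.4840058386325836, -0.0621933713555336), (0.030700189992785454, 0.03502541035413742), 33.24716567993164) 0.03946062686102329
[394 215   6  15  52] ((0.5846852660179138, -0.25191134214401245), (0.012208337895572186, 0.031936436891555786), 87.81229400634766) 0.03907443027144384
[252 192   8  17  43] ((0.6368180513381958, 0.06853120774030685), (0.03639623150229454, 0.0154393520206213), 5.055292129516602) 0.03381746793932187
[293 155  10   6  30] ((0.7357810735702515, -0.028999455273151398), (0.02093530260026455, 0.012160277925431728), 87.71076202392578) 0.036313631710733096
jar [0.622749   0.00087942 0.07748885]
tab [0.65678266 0.08048067 0.06363106]
head [ 0.56985558 -0.18516842  0.11737387]
```

View pics/crop.png

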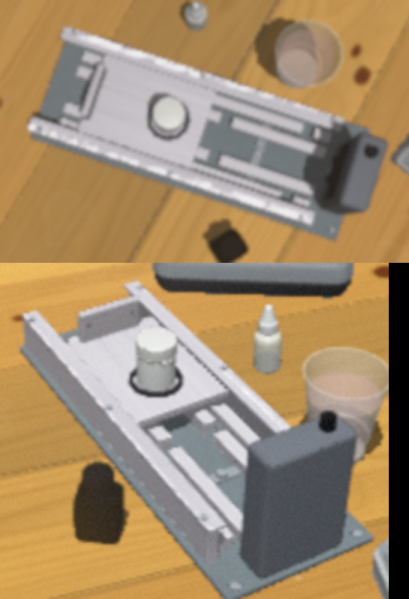

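The crop shows the tab standing clear at the end farthest from the head, around scene (268,182). The white jar is upright in its black ring, and the strip under the board looks free. The orange object lies outside the fixture, so it isn't our jar. Next I'll fit the channel frame and check the transit path for tall objects.

Run:
```python
from h import *
from scipy.optimize import minimize
from workcell import env
fr=pickle.load(open('fr.pkl','rb'))
w=cloud(fr['top']);s=cloud(fr['scene'])
a=np.deg2rad(71.05);ey=np.array([np.cos(a),np.sin(a)]);ex=np.array([ey[1],-ey[0]])
for n,c in(('top',w),('scene',s)):
    q=c.reshape(-1,3);q=q[np.isfinite(q).all(1)]
    d=q[:,:2]-[.62,-.02];X=d@ex;Y=d@ey;Z=q[:,2]
    k=(abs(X)<.09)&(abs(Y)<.22)
    r=k&(Z>.037)&(Z<.043)&(abs(abs(X)-.055)<.02)
    print(n,'railx',np.percentile(X[r],[1,99]),'raily',np.percentile(Y[r&(abs(Y)<.2)],[.5,99.5]))
    for sg in(1,-1):
        g=r&(X*sg>0);print('  slope',np.polyfit(Y[g],X[g],1), Y[g].min(),Y[g].max())
    t=k&(Z>.054)&(Z<.068)&(Y>.03)&(abs(X)<.045)
    print('  tab',t.sum(),X[t].min(),X[t].max(),np.percentile(Y[t],[2,50,98]),np.percentile(Z[t],[50,95]))
    h=k&(Z>.1);print('  head',X[h].min(),X[h].max(),Y[h].min(),Y[h].max(),Z[h].max())
    j=k&(Z>.07)&(Z<.085)&(abs(X)<.03)&(abs(Y)<.1)
    print('  jar',X[j].mean(),Y[j].mean(),np.ptp(X[j]),np.ptp(Y[j]))
q=np.vstack([w.reshape(-1,3),s.reshape(-1,3)]);q=q[np.isfinite(q).all(1)]
R=np.hypot(q[:,0],q[:,1]);A=np.degrees(np.arctan2(q[:,1],q[:,0]))
for lo in range(-85,30,5):
    k=(A>lo)&(A<lo+5)
    print(lo,[round(float(np.percentile(q[k&(R>r)&(R<r+.1),2],99)),2) if (k&(R>r)&(R<r+.1)).sum()>5 else None for r in np.arange(.3,1.0,.1)])
```

```text
top railx [-0.06452412  0.05567766] raily [-0.15814591  0.16062818]
  slope [0.00145659 0.04839328] -0.15924285147986147 0.16220088978522934
  slope [ 0.00052    -0.05722618] -0.18097759843247585 0.16216183659541317
  tab 104 -0.034216463861683505 0.024431458434255576 [0.10252279 0.10611585 0.1105208 ] [0.06104837 0.06436793]
  head -0.042576252058990176 0.03274288539597056 -0.19450388360865908 -0.1640904171304538 0.13127990423595837
  jar -0.004845429917316068 0.021338991508294426 0.03326873988902342 0.03320851131641217
scene railx [-0.06515252  0.05576241] raily [-0.19556174  0.15638067]
  slope [0.00042239 0.04805957] -0.09706677553988062 0.15922052402002154
  slope [-0.00960403 -0.05764238] -0.19775985787062317 0.15829382913876755
  tab 175 -0.03447135541453618 0.026014524234810807 [0.09757312 0.10063934 0.10701673] [0.0600818  0.06355732]
  head -0.04403401394008265 0.03299076287662134 -0.19984779653434334 -0.16832542458471433 0.13112605010042644
  jar -0.006417753774090258 0.014289662481702084 0.033507550807315364 0.034326276703478334
-85 [None, None, None, None, None, None, No
[... 267 characters left out ...]
, None]
-50 [0.06, 0.06, 0.1, 0.1, 0.1, 0.1, 0.0]
-45 [0.0, 0.0, 0.1, 0.1, 0.1, 0.0, 0.0]
-40 [0.0, 0.0, 0.1, 0.1, 0.07, 0.0, 0.02]
-35 [0.0, 0.0, 0.0, 0.13, 0.13, 0.03, 0.05]
-30 [0.0, 0.0, 0.0, 0.13, 0.13, 0.0, 0.12]
-25 [0.0, 0.0, 0.12, 0.12, 0.08, 0.0, 0.17]
-20 [0.0, 0.0, 0.12, 0.13, 0.0, 0.2, 0.2]
-15 [0.0, 0.02, 0.04, 0.08, 0.08, 0.2, 0.2]
-10 [0.0, 0.06, 0.04, 0.08, 0.08, 0.16, 0.16]
-5 [0.0, 0.0, 0.04, 0.08, 0.06, 0.06, 0.04]
0 [0.05, 0.05, 0.04, 0.08, 0.04, 0.06, 0.06]
5 [0.05, 0.04, 0.04, 0.06, 0.04, 0.06, 0.06]
10 [0.0, 0.0, 0.0, 0.04, 0.02, 0.04, 0.05]
15 [0.06, 0.0, 0.0, 0.0, 0.0, 0.02, 0.05]
20 [0.06, 0.0, 0.0, 0.0, 0.02, 0.03, 0.03]
25 [0.14, 0.0, 0.0, 0.03, 0.04, 0.02, None]
```

```bash
cat >> h.py <<'E'
A=np.deg2rad(71.05);EY=np.array([np.cos(A),np.sin(A)]);EX=np.array([EY[1],-EY[0]])
O=np.array([.62,-.02])-.0045*EX-.018*EY
def ch(x,y,z): return list(O+x*EX+y*EY)+[z]
def toch(p): d=np.array(p[:2])-O; return d@EX,d@EY,p[2]
E
python3 - <<'E'
from h import *
from workcell import env,gripper_to,eyes
best=None
s=env.sense()
for yaw in(A,A-np.pi):
    j=env.solve_ik(ch(0,.152,.048),[np.pi,0,yaw])
    print(yaw,j)
    if j is not None:
        c=abs(np.array(j)-s['joints']).max()
        if best is None or c<best[0]:best=(c,yaw)
yaw=best[1];rpy=[np.pi,0,yaw]
gripper_to(0.0,10)
print(env.sense()['clock'])
env.move_ptp(ch(0,.155,.20),rpy);print(env.sense()['clock'])
env.movel(ch(0,.155,.049),rpy,feed=.12)
env.wait(.2);s=env.sense();print(yaw,s['clock'],toch(s['position']),s['force'],s['opening'])
f=eyes.grab_frame('scene');cv2.imwrite('pics/behind.png',cv2.resize(f['img'][100:330,180:420,::-1],None,fx=2,fy=2))
E
```

```text
1.240056433541971 [ 0.1159312   0.73483368 -0.53207728  1.60996891  0.44201522  0.91928522
 -0.90608303]
-1.901536220047822 [ 0.46840801  1.06468459 -1.24975368  1.5848404   1.04567578  1.28410766
  1.85565856]
1.4417
4.2833
1.240056433541971 5.8917 (np.float64(0.00033577646643989304), np.float64(0.15510471592430336), np.float64(0.04963190093769159)) [-0.46485097  0.32684187  0.39316637] 0.00047191439984317564
```

View pics/behind.png

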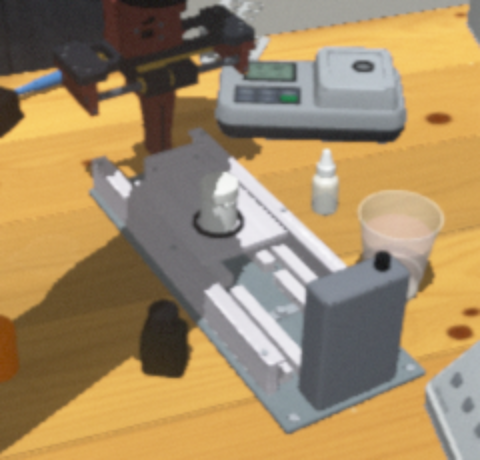

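The finger is behind the tab at crop (155,140), and the jar is upright at (220,200). Nothing else is in the way, so I'll push, reading the force at each step.

Run:
```python
from h import *
from workcell import env
s=env.sense();F0=s['force'];y=.155
def step(d,feed):
    global y
    y-=d;env.movel(ch(0,y,.049),feed=feed)
    s=env.sense();g=s['force']-F0
    return s['clock'],g[:2]@EY,g[2],toch(s['position'])[1]
c=None
while y>.12:
    r=step(.003,.03)
    if r[1]>1.6: c=y;break
print('contact',c,r)
if c:
  while c-y<.085:
    r=step(.0142,.035);print(np.round(r,4))
    if r[1]>15:break
```

```text
contact 0.13399999999999998 (7.6917, np.float64(1.665580722297112), np.float64(0.23842358901576954), np.float64(0.13429952468408884))
[ 8.25   -0.2963 -0.0971  0.1185]
[ 8.8083  0.0816 -0.1922  0.1046]
[ 9.3667  0.496  -0.717   0.0905]
[ 9.925  -0.2015 -0.4166  0.0762]
[10.4833 -0.0878 -0.6503  0.0621]
[11.0417 -0.534   0.1034  0.0478]
```

Run:
```python
from h import *
from workcell import env,eyes
f=eyes.grab_frame('scene');cv2.imwrite('pics/mid.png',cv2.resize(f['img'][100:330,180:420,::-1],None,fx=2,fy=2))
w=cloud(f).reshape(-1,3);w=w[np.isfinite(w).all(1)];d=w[:,:2]-O;X=d@EX;Y=d@EY
j=(abs(X)<.03)&(abs(Y)<.1)&(w[:,2]>.066)&(w[:,2]<.085)
print(env.sense()['clock'],X[j].mean(),Y[j].mean(),np.ptp(X[j]),np.ptp(Y[j]),np.percentile(w[j,2],[50,95]))
```

```text
11.0917 -0.0017594077342697448 -0.029430369399498797 0.03504275682392364 0.1307408046042745 [0.07721898 0.08182897]
```

View pics/mid.png

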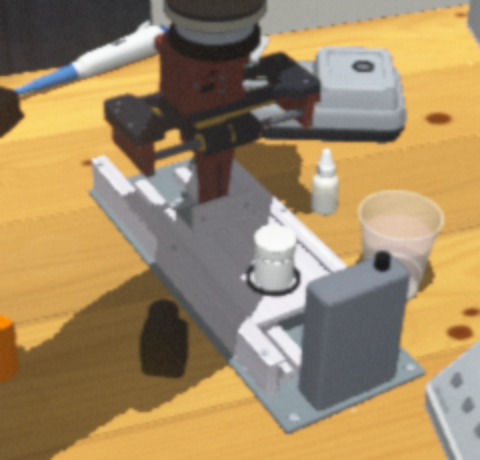

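The board is travelling with the finger, and the jar is upright at crop (273,258). I'll continue in fine steps, tracking force and the height of the jar top.

```bash
cat > fine.py <<'E'
from h import *
from workcell import env,eyes
F0=env.sense()['force'];y=toch(env.sense()['position'])[1];y0=y
hs=[]
while y>-.012 and env.sense()['clock']<28:
    y-=.002;env.movel(ch(0,y,.049),feed=.02)
    s=env.sense();g=s['force']-F0
    w=cloud(eyes.grab_frame('scene')).reshape(-1,3);w=w[np.isfinite(w).all(1)];d=w[:,:2]-O;X=d@EX;Y=d@EY
    k=(np.hypot(X,Y-(y-.10+.0))<.04)&(w[:,2]>.06)&(w[:,2]<.09)&(abs(X)<.02)&(Y<y-.055)
    h=np.percentile(w[k,2],90);k&=w[:,2]>h-.006
    hs.append(h);fy=g[:2]@EY
    print(round(s['clock'],2),'y',round(toch(s['position'])[1],4),'F',np.round([fy,g[2]],2),'h',round(h,4),'jy',round(np.median(Y[k]),4))
    if fy>6 or (len(hs)>3 and h<np.median(hs[:4])-.0045): print('STOP');break
E
python3 fine.py
```

```text
11.38 y 0.0461 F [2.44 0.75] h 0.079 jy -0.0583
11.68 y 0.0443 F [3.43 0.33] h 0.0788 jy -0.0601
11.97 y 0.042 F [2.8  0.96] h 0.079 jy -0.0625
12.28 y 0.0398 F [ 3.18 -0.32] h 0.0789 jy -0.0644
12.57 y 0.0379 F [2.61 1.65] h 0.0789 jy -0.0663
12.88 y 0.0359 F [3.39 2.09] h 0.079 jy -0.0688
13.18 y 0.0339 F [2.97 0.55] h 0.0789 jy -0.0698
13.47 y 0.0319 F [3.55 1.13] h 0.0791 jy -0.072
13.78 y 0.0299 F [3.36 0.73] h 0.079 jy -0.0744
14.07 y 0.0279 F [3.78 1.34] h 0.0791 jy -0.0765
14.38 y 0.0259 F [4.4  2.69] h 0.079 jy -0.0781
14.68 y 0.0239 F [4.77 2.56] h 0.0791 jy -0.0803
14.97 y 0.0218 F [4.33 2.43] h 0.0788 jy -0.0825
15.28 y 0.0199 F [4.16 2.24] h 0.079 jy -0.0844
15.57 y 0.0179 F [2.9  1.83] h 0.079 jy -0.0867
15.88 y 0.0159 F [3.84 2.02] h 0.079 jy -0.0882
16.18 y 0.0138 F [3.05 1.79] h 0.0791 jy -0.0896
16.48 y 0.0117 F [4.26 2.42] h 0.0789 jy -0.0924
16.77 y 0.009 F [1.5  0.21] h 0.0723 jy -0.0944
STOP
```

The jar top fell 6.7 mm and the force collapsed, so the board has dropped in. I'll back off and check.

Run:
```python
from h import *
from workcell import env,eyes
y=toch(env.sense()['position'])[1]
env.movel(ch(0,y+.03,.049),feed=.06)
env.movel(ch(0,y+.03,.20),feed=.15)
env.movel(ch(0,y+.12,.24),feed=.15)
f=eyes.grab_frame('scene');cv2.imwrite('pics/end.png',cv2.resize(f['img'][130:310,200:410,::-1],None,fx=2.5,fy=2.5))
w=cloud(f).reshape(-1,3);w=w[np.isfinite(w).all(1)];d=w[:,:2]-O;X=d@EX;Y=d@EY;Z=w[:,2]
k=(abs(X)<.02)&(Y<-.07)&(Y>-.12)&(Z>.06)&(Z<.09);print('jar',np.percentile(Z[k],90),np.ptp(X[k]))
t=(abs(X)<.035)&(abs(Y-0)<.02)&(Z>.035)&(Z<.08);print('tab',t.sum(),np.percentile(Z[t],[90,97]),[np.percentile(Z[t&(X*s>.01)],95) for s in(1,-1)],Y[t&(Z>.05)].max())
b=(abs(X)<.042)&(Y>-.125)&(Y<-.012)&(Z<.032)&(Z>.018)&(np.hypot(X,Y+.089)>.03)
print('plate',b.sum(),np.linalg.lstsq(np.c_[X[b],Y[b],np.ones(b.sum())],Z[b],rcond=None)[0],np.median(Z[b]))
print(env.sense()['clock'],env.sense()['force'])
```

```text
jar 0.07225076375141908 0.03492659845861798
tab 373 [0.05552406 0.05639205] [np.float64(0.05624513731605511), np.float64(0.05571941217314134)] -0.0021619609768745588
plate 880 [-0.00604195  0.00470693  0.02623326] 0.026056108120995944
19.475 [-0.2104556  -0.8403607  -0.20409815]
```

View pics/end.png

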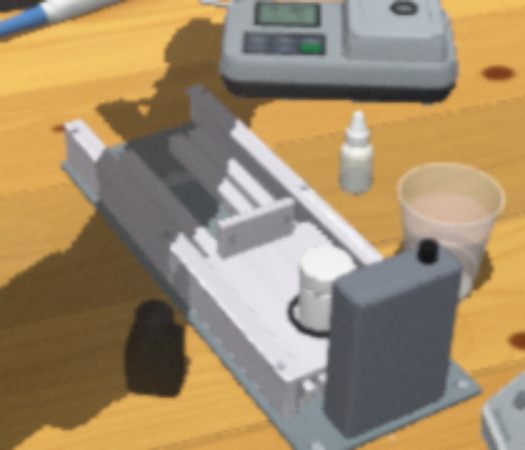

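The board lies flat with its top at 26 mm and the tab top at 55.5 mm, at crop (255,228). The jar is upright in its ring at (325,290), the bystanders haven't moved, and the arm is clear.

```bash
python3 -c "
from workcell import job
print(job.finish_job())"
```

```text
the job is handed in; nothing more can be done
None
```

The board is home in its notches and lying flat, the jar is upright in its ring, the bottles and cup look undisturbed, and the job was handed in at about 19.5 s of the 38 s limit.

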